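# Return the router bit to its tray and slide the tray home in the bit cabinet

## Task

Put the router bit that stands in the wooden set-up block back into the empty bore of the bit tray, pushed down until its head sits on the tray's block. Then slide the tray into the empty bay of the little plywood cabinet until it is fully home with its front flush, and let go. Keep the tray level all the while.

Things in the scene. Friction and masses are not known exactly. Their poses are not given: they have to be found in the camera images.
- router_bit: steel router bit, 52 mm tall, upright, shank down. Origin at the shank's tip, z up along the bit; its turn about z does not matter. Shank 12 mm in diameter, 24 mm long (z 0 to 24 mm), tip bevelled; cutter head 26 mm in diameter from z = 24 to 46 mm (grip it there); 16 mm pilot bearing from 46 to 52 mm. 0.09 kg.
- setup_block: loose light wooden block, 60 (x) x 90 (y) x 38 (z) mm, 0.35 kg, origin at the centre of its underside. The bit starts upright in its larger bore (15 mm wide, 26 mm deep, at y = +18 mm), head resting on the block's top, shank tip 14 mm above the bench. The smaller bore (y = -22 mm) is empty.
- bit_tray: loose plywood tray, 140 (x) x 84 (y) mm, 0.6 kg, origin at the centre of its underside, x to its rear, which enters the bay first (rear corners rounded, 12 mm). Front board (x = -70 to -60 mm) 58 mm high, other walls 24 mm. Inside from x = -20 to 58 mm a block, top at z = 31 mm, with one empty bore and two fixed bits (x = 45, y = -22 and 20 mm, up to z = 56 mm).
- tray_bore (a point): centre of the mouth of the tray's one empty bore, at (0, 0, 31 mm) in the tray's frame, on top of the tray's block. The bore is 15 mm wide and 26 mm deep; with the bit seated its head stands on the block and its shank tip is 24 mm below this point. Axes as the tray's.
- tray_handle (a point): middle of the tray's steel bow handle, at (-120, 0, 48 mm) in the tray's frame. A 10 mm round bar: 44 mm of it runs straight along the tray's y, 50 mm in front of the front board, and it is bent back to the board at both ends (arms at y = +-28 mm). Pinch it from above across its thickness, along the tray's x. Axes as the tray's.
- open_bay: the cabinet's empty bay (fixed). Origin at the centre of its mouth, on the bench; x points straight in. 89 mm wide, 62 mm high under a 10 mm roof; fronts of the side walls rounded, 5 mm. No floor: the tray slides in on the bench, its x along this x. A stop strip at the back halts it when its front is flush with the mouth: tray origin at x = +70 mm here.
- bit_cabinet: fixed plywood cabinet of two bays side by side, 158 (x, depth) x 208 (y) x 72 (z) mm, origin at the centre of its underside, x from its open front to its back. Bay centres at y = +-49.5 mm: one is open_bay, the other holds a second tray, fixed, its handle 55 mm proud. A drill box 35 mm high and a pencil lie on the back half of the roof.
Things that resemble listed ones, but are neither listed nor needed, are in the scene too. What is shaped like the router_bit but pink or red is not meant.

How it is judged:
On the way, in this order (a step that is already met when the one before it is completed fails the run):
1. the router bit is seated in the tray's bore and let go (horizontal distance between router_bit and tray_bore below 0.005 m and z of router_bit in the frame of tray_bore below -0.02 m and contact force between the fingers and router_bit below 0.1 N), for 0.2 s.
2. the tray is fully home in the open bay (x of bit_tray in the frame of open_bay above 0.065 m and horizontal distance between bit_tray and open_bay below 0.075 m), for 0.2 s.
At the end, for the whole second after the job is handed in: The tray stands still and level in the open bay with its front board at most 5 mm proud of the mouth; the router bit is upright in the tray's bore, its shank at least 20 mm deep (all of step 2 and angle between the x axis of bit_tray and the x axis of open_bay, either way round below 0.08 rad and angle between bit_tray's own z axis and vertical below 0.05 rad and linear speed of bit_tray below 0.02 m/s and horizontal distance between router_bit and tray_bore below 0.005 m and z of router_bit in the frame of tray_bore below -0.02 m and angle between router_bit's own z axis and vertical below 0.12 rad); the robot touches nothing.
It fails at once if the tray is tipped more than 0.3 rad (angle between bit_tray's own z axis and vertical above 0.3 rad).
It also fails if it takes over 58 s, if anything falls off the work surface, if the arm or the gripper's body presses on something with over 40 N, if the wrist force passes 120 N, or if a joint passes its speed limit or range.

## Robot

A 6-joint arm with a two-finger parallel gripper is mounted at the origin on a cart in front of the work surface, level with it; the furniture and walls round the work are solid. World frame = base frame: x ahead of the robot, y to its left, z up, the work surface at z = 0. Lengths are in m, angles in rad, forces in N, time in s.
With the tool pointing down it reaches from about 0.275 to 0.725 m from the base axis. Payload 15.9 kg.
Tool frame: the origin (TCP) lies on the centre line of the jaws, within the pads' length; the fingertips stand 19 mm ahead of it and the grasp point (between the pads) is the TCP; z points along the fingers, y is the line along which they close (so a half turn about z gives the same grasp; the last joint's range is limited). The gripper opens to 85 mm and grips with 20 to 120 N. Pads are 22 mm wide; open, the fingers measure 114 mm over their backs; the gripper's body (76 mm by 85 mm) begins 54 mm behind the grasp point. The pads swing forward as they close: fully open they stand 13 mm farther back than shut.
Start: joints at [0, 0.213, -0.034, 1.323, 0, 1.571], TCP at [0.5, -0, 0.25] pointing down, gripper open.
Joint ranges: [-2.98, 2.98], [-0.74, 1.72], [-1.14, 1.35], [-2.1, 2.04], [-1.57, 1.44], [-3.14, 3.14]. Speed limits (rad/s): [1.89, 1.89, 2.39, 2.57, 3.14, 3.14].

## Interface

Orientations are given as a 3x3 rotation matrix whose columns are the frame's x, y, z axes.
In Python, from workcell import r gives the robot as it stands.
- The arm moves only by the shell command python3 -m inch 'ROWS' [FORCE]. ROWS is JSON, one flat list of numbers, 7 for each row, row after row: the closure, from 0 (fully open) to 1 (shut), then the shift along the tool's x, y, z in mm, then the turn, a rotation vector about the tool's x, y, z in degrees. In form: [gripper, dx, dy, dz, rx, ry, rz, gripper, dx, dy, dz, rx, ry, rz, ...]. A call has 1 to 10 rows; each row shifts and turns the commanded pose from where the row before left it, along the tool's axes as they then stand; what a row does not reach is not made up. A row lasts 1/12 s, in which the tool goes at most 41.7 mm and 7.16 degrees, less where a joint would pass 70% of its speed; a pose out of reach is approached as far as the arm can. A call is refused whole if a number of a shift passes 41.7 or a number of a turn 7.16, either way. A call with a gripper value outside its range is refused whole. The fingers move at their own pace and stop on an object; FORCE is the grip in N (left out, the last holds). Time passes only in rows, so rows that do not move let the fingers close. It gives the time, the measured TCP pose, the force, the opening and the grip force at its end, in the units of the state.
- r.get_state(): the state, without advancing time (a new reading comes with each control period).
- r.camera(name): name is "scene" or "side" or "wrist"; returns the picture (480x640x3 uint8, red, green, blue); there is no depth.
- r.camera_info(name): a dict with "fx", "fy", "cx", "cy" (pixels), "origin" and "orientation" of the camera in the world. Camera axes: x right, y down, z forward; pixel columns grow to the right and rows downward; lengths in m; the calibration is good to about 2 mm. A picture is of the moment at which its call begins: read the wrist's pose just before it. camera_info takes no time and is no camera call; for the wrist camera it gives the pose at the moment of the call.
- r.sign_off(): hands the job in; it is judged then, once.
The state is a dict: "t": time; "joints": joint angles; "qd": joint speeds; "effort": joint torques, N m; "tcp_pos": TCP position; "tool_rot": TCP orientation; "ft_force": force on the tool from outside, world axes, zero at the start; "torque": the same for the moment, N m; "finger_gap": finger opening in m; "grasp_force": force on a finger pad.
Only numpy, scipy, OpenCV 4.12 (cv2) and the standard library are available. Lean on these libraries where they do the work, as an engineer would, in place of code of your own. Each camera call takes 0.05 s, during which the arm holds its last target. There are 200 camera calls.

## Working session

There is one attempt and no reset: what is moved stays moved. The work goes in short steps, Python scripts to look and compute and a shell command to move; the robot and the scene stay as the last step left them, time stands still between calls to the robot, and variables do not carry over. Pictures are saved under pics/ and viewed, at most 10 in all, crops included, and the job is handed in when it is done.

```bash
ls; mkdir -p pics; python3 - <<'E'
from workcell import r
import cv2
for n in("scene","side"):
    cv2.imwrite(f"pics/{n}0.png",r.camera(n)[:,:,::-1]); i=r.camera_info(n); print(n,i)
s=r.get_state();print(s['t'],s['tcp_pos'],s['tool_rot'])
E
```

```text
pics
scene {'fx': 533.2696879598834, 'fy': 533.2696879598834, 'cx': 313.3667747468448, 'cy': 237.9000146161306, 'origin': array([-0.05669326, -0.40984048,  0.8951659 ]), 'orientation': array([[ 0.62062727, -0.60557041,  0.49810268],
       [-0.7839824 , -0.46797319,  0.40788807],
       [-0.01390624, -0.64365019, -0.76519347]])}
side {'fx': 580.3241087207647, 'fy': 580.3241087207647, 'cx': 313.9510765680957, 'cy': 238.77202897921129, 'origin': array([ 0.27851329, -0.98313806,  1.01202994]), 'orientation': array([[ 0.97456299, -0.16071757,  0.1561949 ],
       [-0.22342795, -0.64226286,  0.73319736],
       [-0.01751951, -0.74944531, -0.66183441]])}
0.1 [ 4.99720220e-01 -6.58679631e-06  2.49887311e-01] [[ 8.93891059e-06  9.99999526e-01 -9.73683798e-04]
 [ 1.00000000e+00 -8.93790044e-06  1.04180766e-06]
 [ 1.03310447e-06 -9.73683807e-04 -9.99999526e-01]]
```

View pics/scene0.png

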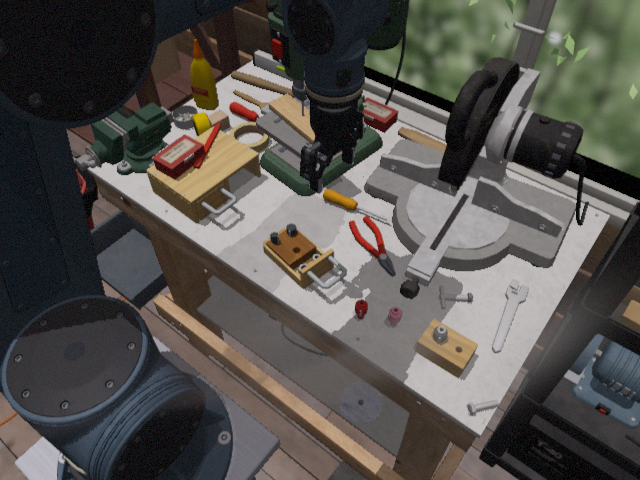

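View pics/side0.png

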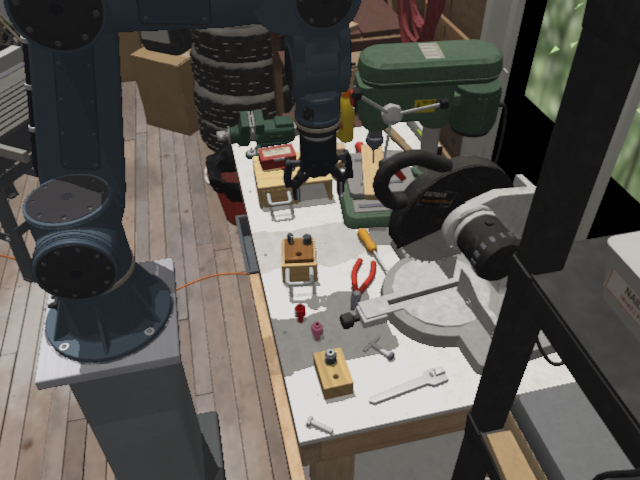

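```bash
python3 - <<'E'
import cv2,numpy as np
a=cv2.imread("pics/scene0.png");b=cv2.imread("pics/side0.png")
f=lambda im,x,y,w,h,W,H:cv2.resize(im[y:y+h,x:x+w],(W,H),interpolation=cv2.INTER_CUBIC)
t=np.hstack([f(a,140,120,133,100,400,300),f(b,240,130,100,75,400,300)])
u=np.hstack([f(a,255,215,100,75,400,300),f(b,265,225,67,50,400,300)])
cv2.imwrite("pics/c1.png",np.vstack([t,u]))
t=np.hstack([f(a,410,310,80,80,300,300),f(b,300,340,60,60,300,300)])
cv2.imwrite("pics/c2.png",t)
E
cat > h.py <<'E'
import numpy as np
from workcell import r
def ray(i,p):
    d=i['orientation']@np.array([(p[0]-i['cx'])/i['fx'],(p[1]-i['cy'])/i['fy'],1.]);return np.array(i['origin']),d/np.linalg.norm(d)
def plane(i,p,z):
    o,d=ray(i,p);return o+d*(z-o[2])/d[2]
def tri(ia,pa,ib,pb):
    A=np.zeros((3,3));b=np.zeros(3)
    ds=[]
    for o,d in(ray(ia,pa),ray(ib,pb)):
        M=np.eye(3)-np.outer(d,d);A+=M;b+=M@o;ds.append((M,o))
    x=np.linalg.solve(A,b);return x,[np.linalg.norm(M@(x-o)) for M,o in ds]
def proj(i,P):
    c=i['orientation'].T@(np.array(P)-i['origin']);return np.array([i['cx']+i['fx']*c[0]/c[2],i['cy']+i['fy']*c[1]/c[2]])
E
```

```text
(no output)
```

View pics/c1.png

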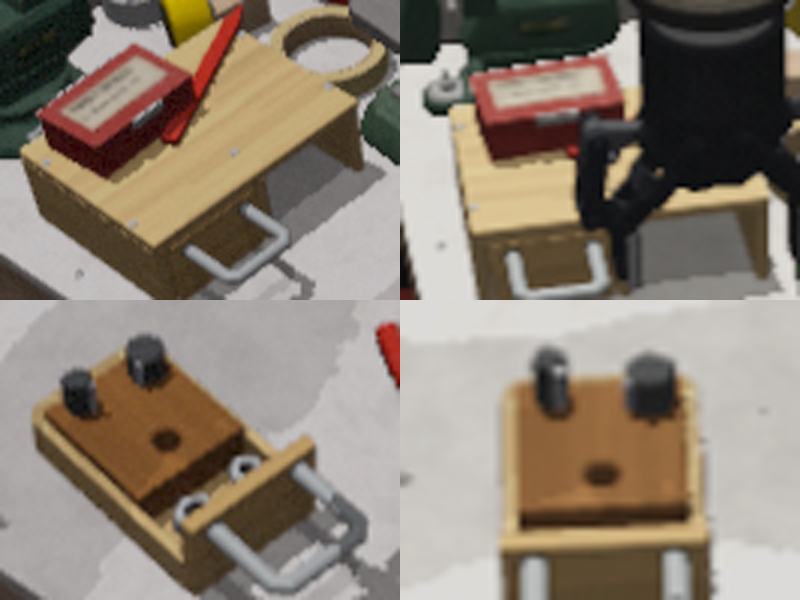

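View pics/c2.png

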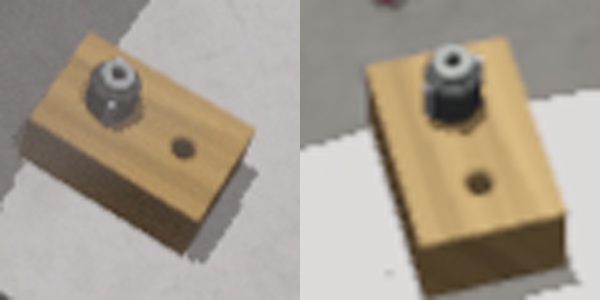

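Scene and side views: the bit stands at scene px (441,329), side (331,352). The tray bore is at (296,250) and (299,254). The cabinet's front top edge runs (191,201)–(259,153) in scene. The open bay is the right-hand one, and the occupied handle is on the left.

```bash
python3 - <<'E'
from h import *
a=r.camera_info("scene");b=r.camera_info("side")
P=lambda n,x:print(n,np.round(x,4))
def T(n,p,q): x,e=tri(a,p,b,q);print(n,np.round(x,4),np.round(e,4));return x
T("bittop",(441.5,329.2),(330.6,352))
T("bore",(296.5,250),(298.8,254.3))
T("blkbore",(410+183*80/300,310+148*80/300),(300+179*.2,340+182*.2))
T("cabL",(191.5,201.5),(257.5,188.75)); T("cabR",(258.7,152.6),(332,180.5))
for n,p,z in[("bit",(441.5,329.2),.066),("bore",(296.5,250),.031),("cabL",(191.5,201.5),.072),("cabR",(258.7,152.6),.072),("cabrear",(147.3,170.5),.072),("h1",(325,285.8),.048),("h2",(345,272.5),.048),("fb1",(301.7,275),.058),("fb2",(333,251.7),.058)]:P(n,plane(a,p,z))
for n,p,z in[("bit",(330.6,352),.066),("bore",(298.8,254.3),.031),("cabL",(257.5,188.75),.072),("cabR",(332,180.5),.072),("fb1",(265+103/5.97,225+240/5.97),.058),("fb2",(265+308/5.97,225+237/5.97),.058)]:P("side "+n,plane(b,p,z))
E
```

```text
bittop [ 0.4576 -0.2779  0.0639] [0.0001 0.0001]
bore [0.4613 0.0606 0.0266] [0.0001 0.0001]
blkbore [ 0.4581 -0.3181  0.0355] [0.0004 0.0004]
cabL [0.3983 0.299  0.0712] [0.0014 0.0014]
cabR [0.6065 0.2931 0.0671] [0.0025 0.0025]
bit [ 0.4562 -0.2783  0.066 ]
bore [0.4586 0.0582 0.031 ]
cabL [0.3991 0.2997 0.072 ]
cabR [0.6052 0.2916 0.072 ]
cabrear [0.4053 0.4517 0.072 ]
h1 [ 0.4138 -0.051   0.048 ]
h2 [ 0.4631 -0.0627  0.048 ]
fb1 [ 0.4007 -0.004   0.058 ]
fb2 [ 0.484  -0.0172  0.058 ]
side bit [ 0.4573 -0.2794  0.066 ]
side bore [0.4606 0.0561 0.031 ]
side cabL [0.3973 0.2959 0.072 ]
side cabR [0.603  0.2829 0.072 ]
side fb1 [ 4.098e-01 -1.000e-04  5.800e-02]
side fb2 [ 0.489 -0.018  0.058]
```

```bash
python3 -m inch '[0,-31,-5,5,0,0,0,0,-31,-5,5,0,0,0,0,-31,-5,5,0,0,0,0,-31,-5,5,0,0,0,0,-31,-5,5,0,0,0,0,-31,-5,5,0,0,0,0,-31,-5,5,0,0,0,0,-31,-4,5,0,0,0,0,-31,-4,5,0,0,0,0,0,0,0,0,0,0]' 40; python3 - <<'E'
from workcell import r
import cv2
from h import *
i=r.camera_info("wrist");cv2.imwrite("pics/w1.png",r.camera("wrist")[:,:,::-1]);print(i);np.save("w1.npy",i,allow_pickle=True)
print(proj(i,(.457,-.279,.066)))
E
```

```text
t: 0.93
tcp_pos: [0.4556, -0.2831, 0.2038]
tool_rot: [[0.004, 1.0, -0.002], [1.0, -0.004, -0.0], [-0.0, -0.002, -1.0]]
ft_force: [0.2, -0.3, -0.8]
finger_gap: 0.0854
grasp_force: 0.0
{'fx': 365.6549573527538, 'fy': 365.6549573527538, 'cx': 323.06598007859185, 'cy': 240.46773277188987, 'origin': array([ 0.4563045 , -0.21097136,  0.32793317]), 'orientation': array([[ 0.99998756, -0.00361987, -0.00343153],
       [-0.00444366, -0.95903173, -0.28326381],
       [-0.00226557,  0.28327554, -0.95903589]])}
[325.21716996 228.35432204]
```

View pics/w1.png

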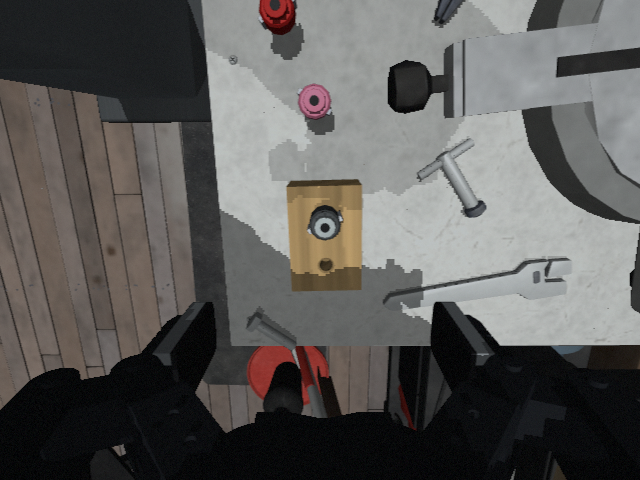

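The bearing sits at px (325,228), which matches the prediction. I'll descend and grip high on the head.

```bash
python3 -m inch '[0,4,1.5,24,0,0,0,0,0,0,24,0,0,0,0,0,0,24,0,0,0,0,0,0,24,0,0,0,0,0,0,24,0,0,0,0,0,0,14,0,0,0,0,0,0,9,0,0,0,0,0,0,0,0,0,0,0,0,0,0,0,0,0]' 40; python3 - <<'E'
from h import *
import cv2
im=r.camera("wrist");cv2.imwrite("pics/w2.png",im[:,:,::-1]);i=r.camera_info("wrist")
p=proj(i,(.457,-.279,.066));print(p);x,y=p.astype(int)
g=cv2.cvtColor(im,cv2.COLOR_RGB2GRAY)[max(y-60,0):y+60,x-60:x+60]
c=cv2.HoughCircles(cv2.medianBlur(g,5),cv2.HOUGH_GRADIENT,1,40,param1=80,param2=18,minRadius=8,maxRadius=45)
if c is not None:
    for q in c[0][:3]:print(q+[x-60,max(y-60,0),0],plane(i,(q[0]+x-60,q[1]+max(y-60,0)),.066))
E
```

```text
t: 1.73
tcp_pos: [0.4587, -0.2746, 0.0627]
tool_rot: [[-0.0, 1.0, -0.0], [1.0, 0.0, 0.0], [0.0, -0.0, -1.0]]
ft_force: [0.2, 0.6, 0.6]
finger_gap: 0.0859
grasp_force: 0.0
[317.38476539 342.7879377 ]
[317.5        327.5         30.79999924] [ 0.45707522 -0.27253125  0.066     ]
[319.5        382.5         10.60000038] [ 0.45773864 -0.29664819  0.066     ]
```

```bash
python3 -m inch '[0,-4.5,-1.5,2.5,0,0,0,0,0,0,0,0,0,0,0,0,0,0,0,0,0]'; python3 - <<'E'
from h import *
import cv2
im=r.camera("wrist");cv2.imwrite("pics/w3.png",cv2.resize(im[250:450,170:470,::-1],None,fx=2,fy=2));i=r.camera_info("wrist")
print(proj(i,(.457,-.279,.066)),proj(i,r.get_state()['tcp_pos']))
E
```

```text
t: 2.03
tcp_pos: [0.4572, -0.2799, 0.0603]
tool_rot: [[0.0, 1.0, 0.001], [1.0, -0.0, -0.0], [-0.0, 0.001, -1.0]]
ft_force: [-0.3, -0.8, -0.0]
finger_gap: 0.0853
grasp_force: 0.0
[322.41471654 335.71016306] [322.73664305 329.49334062]
```

View pics/w3.png

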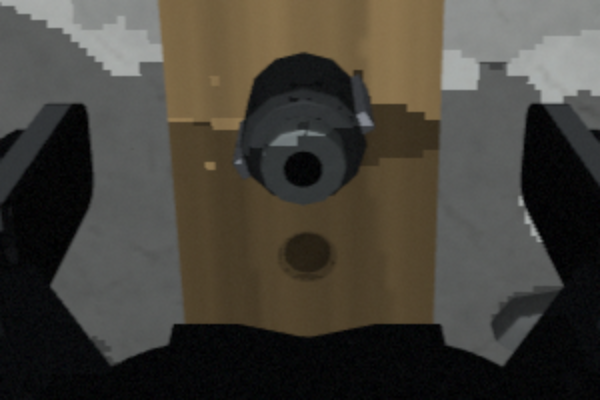

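The bearing is at full-frame px (321.5,333.5), within about 1 mm of expected. Closing now.

```bash
python3 -m inch '[1,1.5,0,0,0,0,0,1,0,0,0,0,0,0,1,0,0,0,0,0,0,1,0,0,0,0,0,0,1,0,0,0,0,0,0,1,0,0,0,0,0,0,1,0,0,0,0,0,0,1,0,0,0,0,0,0]' 40
```

```text
t: 2.75
tcp_pos: [0.4571, -0.278, 0.06]
tool_rot: [[-0.0, 1.0, 0.0], [1.0, 0.0, -0.0], [-0.0, 0.0, -1.0]]
ft_force: [-0.7, 2.0, 5.2]
finger_gap: 0.0244
grasp_force: 39.1
```

```bash
python3 -m inch '[1,0,0,-10,0,0,0,1,0,0,-15,0,0,0,1,0,0,-20,0,0,0,1,0,0,-25,0,0,0,1,0,0,-20,0,0,0,1,0,0,-10,0,0,0,1,0,0,0,0,0,0,1,0,0,0,0,0,0,1,0,0,0,0,0,0]'; python3 - <<'E'
from h import *
import cv2
i=r.camera_info("wrist");s=r.get_state();im=r.camera("wrist");cv2.imwrite("pics/w4.png",cv2.resize(im[200:440,170:470,::-1],None,fx=2,fy=2))
print(s['tcp_pos'],s['finger_gap'],proj(i,s['tcp_pos']+[0,0,.006]))
E
```

```text
t: 3.5
tcp_pos: [0.4564, -0.2777, 0.1586]
tool_rot: [[-0.0, 1.0, -0.001], [1.0, 0.0, 0.001], [0.001, -0.001, -1.0]]
ft_force: [0.3, -1.1, -1.1]
finger_gap: 0.0246
grasp_force: 39.4
[ 0.45644779 -0.27768703  0.15855922] 0.02463325718211269 [322.73337609 337.96588008]
```

View pics/w4.png

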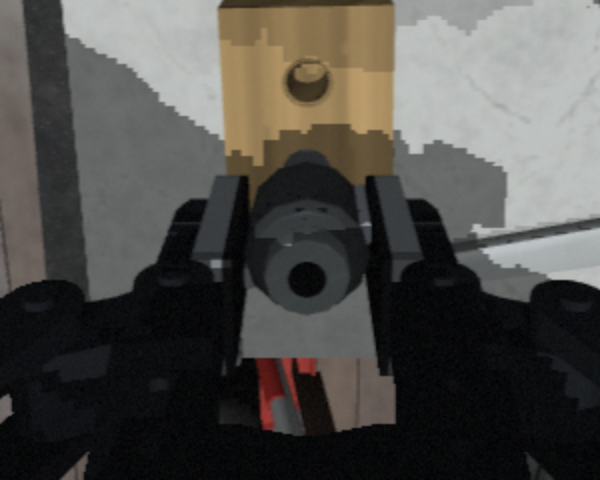

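The bit is held on centre, with the bearing at full px (323,339) against a predicted (322.7,338). Next I'll go to the tray.

```bash
python3 -m inch '[1,15,0.5,0,0,0,0,1,30,0.5,0,0,0,0,1,35,0.5,0,0,0,0,1,38,0.5,0,0,0,0,1,38,0.5,0,0,0,0,1,38,0.5,0,0,0,0,1,35,0,0,0,0,0,1,30,0,0,0,0,0,1,15,0,0,0,0,0,1,3,0,0,0,0,0]'; python3 -m inch '[1,0,0,0,0,0,0,1,0,0,0,0,0,0,1,0,0,0,0,0,0]'; python3 - <<'E'
from h import *
import cv2
i=r.camera_info("wrist");s=r.get_state();im=r.camera("wrist");cv2.imwrite("pics/w5.png",im[:,:,::-1]);np.save("w5.npy",i,allow_pickle=True)
print(s['tcp_pos'],proj(i,(.4595,.057,.031)))
E
```

```text
t: 4.38
tcp_pos: [0.4591, 0.0018, 0.1591]
tool_rot: [[-0.003, 1.0, -0.001], [1.0, 0.003, 0.001], [0.001, -0.001, -1.0]]
ft_force: [-0.2, -1.0, -0.3]
finger_gap: 0.0243
grasp_force: 39.4
t: 4.63
tcp_pos: [0.4598, -0.0018, 0.1595]
tool_rot: [[0.001, 1.0, -0.0], [1.0, -0.001, -0.0], [-0.0, -0.0, -1.0]]
ft_force: [0.0, -0.6, -0.8]
finger_gap: 0.0244
grasp_force: 39.4
[ 0.45980893 -0.00182725  0.15952346] [322.46077732 153.00005419]
```

View pics/w5.png

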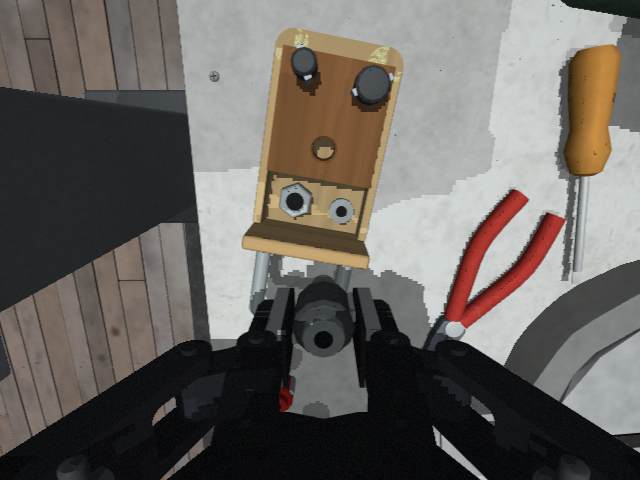

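The bore is at px (323.5,147.5). Block front edge runs (268,172)–(370,188), the fixed bits are at the rear, and the front board is at about (243–368, 240–262).

```bash
python3 - <<'E'
from h import *
import cv2
i=np.load("w5.npy",allow_pickle=True).item();im=cv2.imread("pics/w5.png")
c=im[128:168,303:345];g=cv2.cvtColor(c,cv2.COLOR_BGR2GRAY)
hc=cv2.HoughCircles(cv2.resize(cv2.GaussianBlur(g,(3,3),0),None,fx=4,fy=4,interpolation=cv2.INTER_CUBIC),cv2.HOUGH_GRADIENT,1,100,param1=100,param2=15,minRadius=36,maxRadius=60)
print(hc)
q=hc[0][0][:2]/4+[303-.4,128-.4];print(q)
b=plane(i,q,.031);print("bore",b,plane(i,(323.5,147.5),.031))
a=r.camera_info("scene");s=r.camera_info("side")
print(tri(i,q,a,(296.5,250)),tri(i,q,s,(298.8,254.3)))
L=plane(i,(268,172),.031);R=plane(i,(370,188),.031);print(L,R,np.degrees(np.arctan2(*(R-L)[[1,0]])),np.linalg.norm(R-L))
L=plane(i,(281,47),.031);R=plane(i,(268,172),.031);print("edge",np.degrees(np.arctan2(*(L-R)[[1,0]])),np.linalg.norm(R-L))
print(proj(i,np.array([0.4598,-.0018,.1655])))
E
```

```text
[[[84.5 83.5 37.7]]]
[323.725 148.475]
bore [0.46035492 0.05995368 0.031     ] [0.46020505 0.06058811 0.031     ]
(array([0.4603805 , 0.05980713, 0.02799063]), [np.float64(3.3594697574253695e-05), np.float64(3.359469757422443e-05)]) (array([0.46077372, 0.05974513, 0.0275992 ]), [np.float64(0.00042226835136924165), np.float64(0.0004222683513691928)])
[0.42228509 0.0444364  0.031     ] [0.49229528 0.03338243 0.031     ] -8.972409909148093 0.07087747483885945
edge 81.47397591763361 0.07780007653952613
[322.72862643 337.90391418]
```

```bash
python3 -m inch '[1,12,0,0,0,0,0,1,20,0,0,0,0,0,1,20,0.2,0,0,0,0,1,9.5,0,10,0,0,0,1,0,0,20,0,0,0,1,0,0,20,0,0,0,1,0,0,15,0,0,0,1,0,0,9,0,0,0,1,0,0,0,0,0,0,1,0,0,0,0,0,0]';python3 -m inch '[1,0,0,0,0,0,0,1,0,0,0,0,0,0,1,0,0,0,0,0,0]'; python3 - <<'E'
from h import *
import cv2
i=r.camera_info("wrist");s=r.get_state();im=r.camera("wrist");cv2.imwrite("pics/w6.png",cv2.resize(im[230:400,220:430,::-1],None,fx=3,fy=3));np.save("w6.npy",i,allow_pickle=True)
T=s['tcp_pos'];print(T,proj(i,T+[0,0,.006]),proj(i,T-[0,0,.046]),proj(i,(.4604,.0597,.031)))
E
```

```text
t: 5.52
tcp_pos: [0.46, 0.06, 0.0857]
tool_rot: [[0.001, 1.0, -0.001], [1.0, -0.001, -0.0], [-0.0, -0.001, -1.0]]
ft_force: [-0.0, -0.5, -0.7]
finger_gap: 0.0244
grasp_force: 39.4
t: 5.77
tcp_pos: [0.4607, 0.0605, 0.0865]
tool_rot: [[0.0, 1.0, 0.001], [1.0, -0.0, 0.0], [0.0, 0.001, -1.0]]
ft_force: [-0.4, -0.4, -1.4]
finger_gap: 0.0241
grasp_force: 39.4
[0.46072071 0.06049099 0.08652212] [322.74472723 337.9606986 ] [322.74383052 282.17048065] [322.13781213 276.48131269]
```

View pics/w6.png

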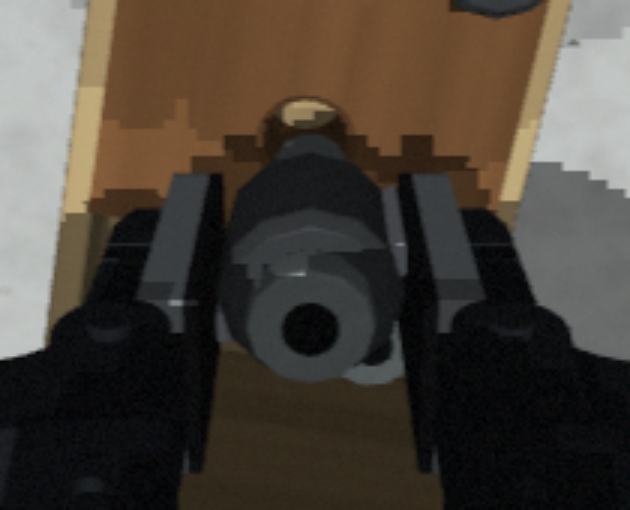

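The shank (crop x≈309) is about 0.7 mm right of the bore centre (crop x≈304.5). Fore-aft it matches. I'll correct by that and insert.

```bash
python3 -m inch '[1,-0.4,-0.7,0,0,0,0,1,0,0,4,0,0,0,1,0,0,4,0,0,0,1,0,0,4,0,0,0,1,0,0,4,0,0,0,1,0,0,3,0,0,0,1,0,0,0,0,0,0]'
```

```text
t: 6.4
tcp_pos: [0.459, 0.0601, 0.066]
tool_rot: [[-0.0, 1.0, -0.001], [1.0, 0.0, -0.0], [-0.0, -0.001, -1.0]]
ft_force: [-0.5, -0.5, -1.8]
finger_gap: 0.0242
grasp_force: 39.4
```

```bash
python3 -m inch '[1,0,0,3,0,0,0,1,0,0,3,0,0,0,1,0,0,3,0,0,0,1,0,0,2,0,0,0,1,0,0,1,0,0,0,1,0,0,0,0,0,0,1,0,0,0,0,0,0]'
```

```text
t: 6.98
tcp_pos: [0.4595, 0.0601, 0.0548]
tool_rot: [[-0.0, 1.0, -0.0], [1.0, 0.0, 0.0], [0.0, -0.0, -1.0]]
ft_force: [-0.1, 0.0, -0.7]
finger_gap: 0.0243
grasp_force: 39.4
```

```bash
python3 -m inch '[1,0,0,1,0,0,0,1,0,0,1,0,0,0,1,0,0,0,0,0,0,1,0,0,0,0,0,0]'
```

```text
t: 7.32
tcp_pos: [0.4597, 0.0601, 0.053]
tool_rot: [[0.0, 1.0, 0.0], [1.0, -0.0, 0.0], [0.0, 0.0, -1.0]]
ft_force: [-1.0, -0.4, 3.1]
finger_gap: 0.0247
grasp_force: 39.9
```

```bash
python3 -m inch '[0.3,0,0,0,0,0,0,0.3,0,0,0,0,0,0,0.3,0,0,0,0,0,0,0.3,0,0,0,0,0,0,0.3,0,0,-10,0,0,0,0.3,0,0,-20,0,0,0,0.3,0,0,-25,0,0,0,0.3,-10,0,-25,0,0,0,0.3,-20,0,-15,0,0,0,0.3,-20,0,0,0,0,0]'; python3 -m inch '[0.3,-30,0,0,0,0,7,0.3,-30,0,0,0,0,7,0.3,-20,0,0,0,0,0,0.3,0,0,0,0,0,0,0.3,0,0,0,0,0,0]';python3 - <<'E'
from h import *
import cv2
i=r.camera_info("wrist");s=r.get_state();im=r.camera("wrist");cv2.imwrite("pics/w7.png",im[:,:,::-1]);np.save("w7.npy",i,allow_pickle=True)
print(s['tcp_pos'],s['tool_rot'],s['finger_gap'],s['joints'][5])
E
```

```text
t: 8.15
tcp_pos: [0.4611, 0.0099, 0.1509]
tool_rot: [[-0.001, 1.0, 0.005], [1.0, 0.001, 0.0], [0.0, 0.005, -1.0]]
ft_force: [0.9, -0.3, 0.5]
finger_gap: 0.0592
grasp_force: 0.0
t: 8.57
tcp_pos: [0.4508, -0.0698, 0.1478]
tool_rot: [[0.244, 0.97, 0.0], [0.97, -0.244, 0.0], [0.0, 0.0, -1.0]]
ft_force: [-0.4, 0.8, -0.2]
finger_gap: 0.0598
grasp_force: 0.0
[ 0.45082839 -0.06982086  0.14779831] [[ 2.43659708e-01  9.69860787e-01  3.24331632e-05]
 [ 9.69860780e-01 -2.43659710e-01  1.18837959e-04]
 [ 1.23158931e-04  2.49963071e-06 -9.99999992e-01]] 0.059836953936297475 1.6632025929561438
```

View pics/w7.png

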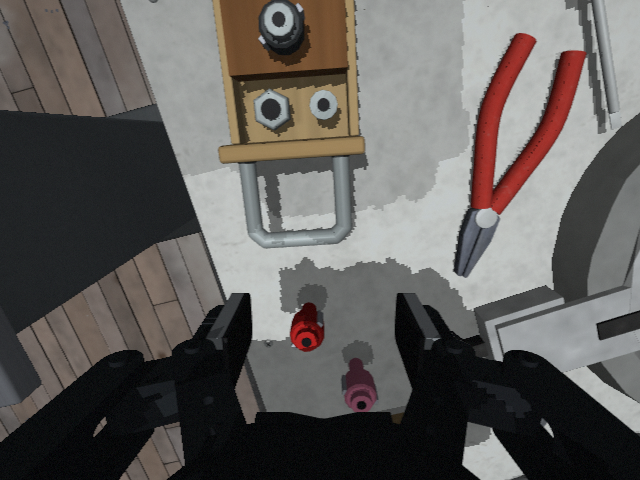

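The bit is seated, with its bearing at px (281,19). The handle bar runs (262,241)–(340,237), arms at x≈250–258 and 341–345. Working out the handle pose next.

```bash
python3 - <<'E'
from h import *
i=np.load("w7.npy",allow_pickle=True).item();a=r.camera_info("scene")
bit=plane(i,(279.5,18.5),.059);m=plane(i,(301,239),.048)
print("bit",bit,"handle",m,tri(i,(301,239),a,(335,279.2)))
d=bit-m;print("yaw",np.degrees(np.arctan2(d[1],d[0])),np.linalg.norm(d[:2]))
for p,q,z in[((262,241),(340,237),.048),((221,154),(362,147),.058)]:
    v=plane(i,q,z)-plane(i,p,z);print(np.degrees(np.arctan2(v[1],v[0]))+90,np.linalg.norm(v))
v=plane(i,(250,162),.048)-plane(i,(258,235),.048);w=plane(i,(341,157),.048)-plane(i,(345,235),.048)
print([np.degrees(np.arctan2(x[1],x[0])) for x in(v,w)])
E
```

```text
bit [0.46049133 0.06017455 0.059     ] handle [ 0.43889716 -0.05962303  0.048     ] (array([ 0.43823371, -0.05829925,  0.049421  ]), [np.float64(0.001265289629984653), np.float64(0.0012652896299847336)])
yaw 79.78184962208204 0.12172826425249506
78.90760517964118 0.04986503726037985
78.60665066625985 0.08038265156547612
[np.float64(79.00613748223475), np.float64(79.64366058834698)]
```

```bash
python3 -m inch '[0.3,0,0,-15,0,0,-6,0.3,0,0,-20,0,0,-6,0.3,25,13,-17,0,0,0,0.3,35,18,-17,0,0,0,0.3,35,18,-17,0,0,0,0.3,35,18,-10,0,0,0,0.3,20,12,0,0,0,0,0.3,0,0,0,0,7,0,0.3,0,0,0,0,7,0,0.3,0,0,0,0,7,0]'; python3 -m inch '[0.3,0,0,0,0,0,0,0.3,0,0,0,0,0,0,0.3,0,0,0,0,0,0]'
python3 - <<'E'
from h import *
import cv2
i=r.camera_info("wrist");im=r.camera("wrist");cv2.imwrite("pics/w8.png",im[:,:,::-1]);np.save("w8.npy",i,allow_pickle=True)
for p in[(.3985,.298,.072),(.605,.290,.072),(.507,.294,.072),(.507,.294,0),(.597,.29,0)]:print(np.round(proj(i,p)))
g=cv2.cvtColor(im,cv2.COLOR_RGB2GRAY)
l=cv2.createLineSegmentDetector().detect(g)[0][:,0]
n=np.hypot(l[:,2]-l[:,0],l[:,3]-l[:,1]);
for q,k in sorted(zip(l.tolist(),n),key=lambda t:-t[1])[:40]:
    A=plane(i,q[:2],.072);B=plane(i,q[2:],.072)
    if .2<A[1]<.5 and .36<A[0]<.66:print(np.round(q),np.round(A[:2],4),np.round(B[:2],4),round(np.degrees(np.arctan2(B[1]-A[1],B[0]-A[0])),1))
E
```

```text
t: 9.45
tcp_pos: [0.5347, 0.0788, 0.2438]
tool_rot: [[0.027, 1.0, 0.014], [0.931, -0.03, 0.364], [0.364, 0.003, -0.931]]
ft_force: [0.2, 0.4, 0.0]
finger_gap: 0.0597
grasp_force: 0.0
t: 9.7
tcp_pos: [0.534, 0.0766, 0.2428]
tool_rot: [[0.032, 0.999, 0.012], [0.934, -0.034, 0.356], [0.356, -0.0, -0.934]]
ft_force: [-1.0, -0.9, 0.4]
finger_gap: 0.0596
grasp_force: 0.0
[163.  52.]
[394.  53.]
[284.  52.]
[291.  91.]
[374.  92.]
[157.   1. 156. 357.] [0.3936 0.3466] [0.3928 0.0314] -90.2
[164.  48. 393.  51.] [0.4    0.3014] [0.6042 0.2915] -2.8
[448.   1. 434. 183.] [0.6563 0.3372] [0.6335 0.1705] -97.8
[127.  68. 126. 247.] [0.3669 0.284 ] [0.3668 0.1246] -90.0
[416.  62. 405. 183.] [0.6241 0.2807] [0.6085 0.1714] -98.1
[145. 156. 144. 248.] [0.3832 0.2038] [0.3826 0.1229] -90.4
[269.  55. 184.  55.] [0.4937 0.2914] [0.4179 0.2947] 177.5
[372.  56. 293.  56.] [0.585  0.2871] [0.5149 0.2903] 177.4
[371.  80. 301.  80.] [0.5829 0.2654] [0.5209 0.2678] 177.7
[124.  63. 125.   1.] [0.3644 0.2887] [0.3645 0.3476] 89.8
[127.   1. 127.  63.] [0.3667 0.3475] [0.367  0.2886] -89.7
```

The roof front edge came out as (0.400,0.301)–(0.604,0.2915), so the bay centre is about (0.5512,0.294) with yaw 87.4°. Now to the handle.

```bash
python3 -m inch '[0.5,0,0,0,0,-7,0,0.5,0,0,0,0,-7,0,0.5,0,0,0,0,-7,0,0.5,-25,-16,16,0,0,0,0.5,-36,-24,20,0,0,0,0.5,-36,-24,20,0,0,0,0.5,-28,-18,20,0,0,0,0.5,-14,-9,17,0,0,0,0.5,0,0,0,0,0,-7,0.5,0,0,0,0,0,-7]';python3 -m inch '[0.5,0,0,0,0,0,-7,0.5,0,0,0,0,0,-7,0.5,0,0,0,0,0,-7,0.5,0,0,0,0,0,-7,0.5,0,0,0,0,0,-7,0.5,0,0,0,0,0,-7,0.5,0,0,0,0,0,-7,0.5,0,0,0,0,0,-7,0.5,0,0,0,0,0,-7,0.5,0,0,0,0,0,-4.5]';python3 -m inch '[0.5,0,0,0,0,0,0,0.5,0,0,0,0,0,0,0.5,0,0,0,0,0,0]'
python3 - <<'E'
from h import *
import cv2
i=r.camera_info("wrist");s=r.get_state();im=r.camera("wrist");cv2.imwrite("pics/w9.png",im[:,:,::-1]);np.save("w9.npy",i,allow_pickle=True)
R=s['tool_rot'];print(np.degrees(np.arctan2(R[1,0],R[0,0])),s['joints'][5])
h=np.array([.4385,-.0588,.048]);print(proj(i,h),"shift mm",1000*R.T@(h-s['tcp_pos']))
l=cv2.createLineSegmentDetector().detect(cv2.cvtColor(im,cv2.COLOR_RGB2GRAY))[0][:,0]
for q in l.tolist():
    A=plane(i,q[:2],.048);B=plane(i,q[2:],.048);n=np.linalg.norm(A-B)
    if n>.018 and np.linalg.norm((A+B)/2-h)<.05:print(np.round(q),np.round(A[:2],4),np.round(B[:2],4),round(np.degrees(np.arctan2(B[1]-A[1],B[0]-A[0])),1))
E
```

```text
t: 10.58
tcp_pos: [0.4438, -0.0508, 0.1546]
tool_rot: [[-0.213, 0.977, -0.001], [0.977, 0.213, -0.001], [-0.001, -0.001, -1.0]]
ft_force: [1.2, -0.4, 0.3]
finger_gap: 0.0424
grasp_force: 0.0
t: 11.42
tcp_pos: [0.4451, -0.0499, 0.1553]
tool_rot: [[-0.985, 0.174, 0.001], [0.174, 0.985, -0.002], [-0.001, -0.001, -1.0]]
ft_force: [0.4, -0.1, -0.7]
finger_gap: 0.0423
grasp_force: 0.0
t: 11.67
tcp_pos: [0.4449, -0.0503, 0.1551]
tool_rot: [[-0.983, 0.184, 0.0], [0.184, 0.983, -0.001], [-0.0, -0.001, -1.0]]
ft_force: [0.7, 0.0, 0.5]
finger_gap: 0.0425
grasp_force: 0.0
169.38854794280974 0.07295637959848138
[308.66979579 238.83955173] shift mm [  4.73220067  -9.44688379 107.08182278]
[377. 286. 316. 286.] [ 0.4801 -0.0195] [ 0.4724 -0.0607] -100.7
[321. 271. 354. 271.] [ 0.4623 -0.0553] [ 0.4666 -0.0329] 79.2
[357. 205. 321. 205.] [ 0.4219 -0.024 ] [ 0.4179 -0.0469] -99.7
[304. 204. 304. 253.] [ 0.4154 -0.0573] [ 0.4476 -0.0638] -11.4
[374. 271. 376. 204.] [ 0.4685 -0.0201] [ 0.4239 -0.0119] 169.6
[316. 209. 317. 241.] [ 0.42   -0.0501] [ 0.4407 -0.0536] -9.5
[383. 192. 316. 193.] [ 0.4168 -0.0062] [ 0.4096 -0.0485] -99.6
[314. 248. 312. 208.] [ 0.4456 -0.0563] [ 0.4186 -0.0529] 172.9
[318. 200. 369. 201.] [ 0.4143 -0.0478] [ 0.4207 -0.0157] 78.6
```

The measured arm mid row of 238.8 and bar column of 310 confirm the handle within 1 mm. Lowering and gripping.

```bash
python3 -m inch '[0.5,4.7,-8.7,0,0,0,0,0.5,0,0,20,0,0,0,0.5,0,0,25,0,0,0,0.5,0,0,25,0,0,0,0.5,0,0,20,0,0,0,0.5,0,0,12,0,0,0,0.5,0,0,5,0,0,0,0.5,0,0,0,0,0,0]';python3 -m inch '[1,0,0,0,0,0,0,1,0,0,0,0,0,0,1,0,0,0,0,0,0,1,0,0,0,0,0,0,1,0,0,0,0,0,0]' 60; python3 - <<'E'
from h import *
s=r.get_state();R=s['tool_rot'];T=s['tcp_pos'];C=np.array([.5512,.294,0]);a=np.radians(87.4);u=np.array([np.cos(a),np.sin(a),0])
for k in(-.22,-.2,-.05):
    h=C+k*u;h[2]=T[2];print(k,h,1000*R.T@(h-T))
print(np.degrees(np.arctan2(R[1,0],R[0,0])))
E
```

```text
t: 12.38
tcp_pos: [0.4376, -0.0587, 0.0472]
tool_rot: [[-0.983, 0.183, -0.002], [0.183, 0.983, 0.0], [0.002, -0.0, -1.0]]
ft_force: [0.0, 0.4, 0.3]
finger_gap: 0.0422
grasp_force: 0.0
t: 12.8
tcp_pos: [0.4391, -0.0587, 0.0489]
tool_rot: [[-0.983, 0.182, 0.002], [0.182, 0.983, -0.001], [-0.002, -0.0, -1.0]]
ft_force: [-2.2, -0.7, 8.5]
finger_gap: 0.008
grasp_force: 58.6
-0.22 [0.54122014 0.07422647 0.04889095] [-7.61423216e+01  1.49334794e+02  8.89196116e-02]
-0.2 [0.5421274  0.09420589 0.04889095] [-7.33903965e+01  1.69144559e+02  7.80802688e-02]
-0.05 [0.54893185 0.24405147 0.04889095] [-5.27509584e+01  3.17717797e+02 -3.21480152e-03]
169.4912120515974
```

```bash
python3 -m inch '[1,-3,5,0,0,0,0,1,-6,12,0,0,0,0,1,-9,18,0,0,0,0,1,-10,20,0,0,0,0,1,-11,21,0,0,0,0,1,-11,21,0,0,0,0,1,-10,20,0,0,0,0,1,-8,17,0,0,0,0,1,-5,10,0,0,0,0,1,-3,5,0,0,0,0]';python3 -m inch '[1,0,0,0,0,0,-2,1,0,0,0,0,0,-2,1,0,0,0,0,0,-2,1,0,0,0,0,0,-1.9,1,0,0,0,0,0,0,1,0,0,0,0,0,0]'
python3 - <<'E'
from h import *
import cv2
w=r.camera_info("wrist");im=r.camera("wrist");cv2.imwrite("pics/w10.png",im[:,:,::-1]);np.save("w10.npy",w,allow_pickle=True)
for n in("scene","side"):cv2.imwrite(f"pics/{n}1.png",r.camera(n)[:,:,::-1])
s=r.get_state();T=s['tcp_pos'];R=s['tool_rot'];print(T,np.degrees(np.arctan2(R[1,0],R[0,0])),s['ft_force'])
l=cv2.createLineSegmentDetector().detect(cv2.cvtColor(im,cv2.COLOR_RGB2GRAY))[0][:,0]
for q in l.tolist():
    A=plane(w,q[:2],.058);B=plane(w,q[2:],.058);n=np.linalg.norm(A-B)
    if n>.03 and .48<A[0]<.63 and 0.1<A[1]<.35:print(np.round(q),np.round(A[:2],4),np.round(B[:2],4),round(np.degrees(np.arctan2(B[1]-A[1],B[0]-A[0])),1))
E
```

```text
t: 13.63
tcp_pos: [0.5413, 0.0748, 0.0489]
tool_rot: [[-0.983, 0.181, 0.001], [0.181, 0.983, -0.001], [-0.001, -0.001, -1.0]]
ft_force: [-7.3, -9.2, 14.1]
finger_gap: 0.0078
grasp_force: 60.3
t: 14.13
tcp_pos: [0.5416, 0.0743, 0.0489]
tool_rot: [[-0.999, 0.047, 0.003], [0.047, 0.999, 0.0], [-0.003, 0.0, -1.0]]
ft_force: [5.3, 0.9, 7.7]
finger_gap: 0.0078
grasp_force: 59.7
[0.54158605 0.07433818 0.04890281] 177.31294773474056 [5.04935925 1.32225543 7.51778212]
[434. 200. 542. 202.] [0.492  0.1121] [0.4943 0.1462] 86.1
[487. 224. 638. 228.] [0.5007 0.1293] [0.5045 0.1785] 85.6
[638. 386. 541. 383.] [0.5658 0.1905] [0.5628 0.1541] -94.6
[638. 215. 473. 211.] [0.5002 0.1777] [0.4962 0.1246] -94.2
[525. 391. 638. 454.] [0.5659 0.1487] [0.5978 0.1969] 56.5
[575. 232. 540. 381.] [0.5049 0.1581] [0.5616 0.1539] -4.2
[481. 234. 463. 354.] [0.5039 0.1278] [0.5488 0.1245] -4.2
[463. 255. 339. 253.] [0.511  0.1224] [0.5085 0.0813] -93.5
```

```bash
python3 -m inch '[1,0,0,0,0,0,-1.3,1,0,4,0,0,0,0,1,-0.3,8,0,0,0,0,1,-0.3,10,0,0,0,0,1,-0.3,10,0,0,0,0,1,-0.3,8,0,0,0,0,1,0,4,0,0,0,0,1,0,2,0,0,0,0,1,0,0,0,0,0,0]'
python3 - <<'E'
from h import *
import cv2
w=r.camera_info("wrist");im=r.camera("wrist");cv2.imwrite("pics/w11.png",im[:,:,::-1])
s=r.get_state();T=s['tcp_pos'];R=s['tool_rot'];print(T,np.degrees(np.arctan2(R[1,0],R[0,0])),s['ft_force'],s['torque'])
l=cv2.createLineSegmentDetector().detect(cv2.cvtColor(im,cv2.COLOR_RGB2GRAY))[0][:,0]
for q in l.tolist():
    A=plane(w,q[:2],.058);B=plane(w,q[2:],.058);n=np.linalg.norm(A-B)
    if n>.03 and .48<A[0]<.63 and 0.12<A[1]<.4:print(np.round(q),np.round(A[:2],4),np.round(B[:2],4),round(np.degrees(np.arctan2(B[1]-A[1],B[0]-A[0])),1))
E
```

```text
t: 15.03
tcp_pos: [0.5432, 0.1195, 0.0489]
tool_rot: [[-1.0, 0.024, 0.002], [0.024, 1.0, -0.002], [-0.002, -0.002, -1.0]]
ft_force: [0.5, -7.8, 13.3]
finger_gap: 0.0078
grasp_force: 59.9
[0.5431897  0.11950571 0.04888185] 178.6015534472361 [ 1.69320994 -7.14710698 12.62644098] [-1.43755056 -0.15375731 -0.16455027]
[536. 397. 638. 406.] [0.5682 0.1985] [0.5735 0.2379] 82.4
[454. 198. 604. 199.] [0.4924 0.1624] [0.4939 0.2099] 88.2
[489. 221. 638. 223.] [0.5002 0.1742] [0.502  0.2222] 87.9
[346. 271. 464. 273.] [0.5163 0.1278] [0.5179 0.1677] 87.7
[638. 210. 471. 209.] [0.4978 0.2213] [0.4959 0.1678] -92.0
[602. 382. 514. 381.] [0.5622 0.222 ] [0.5612 0.1898] -91.8
[575. 227. 543. 378.] [0.5029 0.202 ] [0.5601 0.2   ] -2.0
[334. 386. 333. 307.] [0.5616 0.123 ] [0.5294 0.1234] 179.3
[542. 400. 638. 454.] [0.57   0.2012] [0.5964 0.2429] 57.7
[462. 253. 337. 254.] [0.5108 0.1663] [0.51  0.125] -91.2
[479. 232. 463. 354.] [0.5037 0.1714] [0.5493 0.1698] -1.9
[342. 263. 462. 264.] [0.5134 0.1266] [0.5147 0.1666] 88.1
```

```bash
python3 -m inch '[1,0,4,0,0,0,0.5,1,-0.1,7,0,0,0,0,1,-0.1,9,0,0,0,0,1,-0.1,9,0,0,0,0,1,-0.1,8,0,0,0,0,1,-0.1,6,0,0,0,0,1,0,3,0,0,0,0]'; python3 -m inch '[1,0,5,0,0,0,0,1,-0.1,9,0,0,0,0,1,-0.1,10,0,0,0,0,1,-0.1,10,0,0,0,0,1,-0.1,8,0,0,0,0,1,-0.1,6,0,0,0,0,1,0,3,0,0,0,0]'
```

```text
t: 15.67
tcp_pos: [0.545, 0.1655, 0.0488]
tool_rot: [[-0.999, 0.033, 0.002], [0.033, 0.999, -0.002], [-0.002, -0.002, -1.0]]
ft_force: [-0.0, -13.4, 15.3]
finger_gap: 0.0079
grasp_force: 60.1
t: 16.25
tcp_pos: [0.5471, 0.2164, 0.0489]
tool_rot: [[-0.999, 0.033, 0.002], [0.033, 0.999, -0.002], [-0.002, -0.002, -1.0]]
ft_force: [0.1, -13.2, 15.5]
finger_gap: 0.0078
grasp_force: 60.2
```

Sliding freely. The last 28 mm should end on the stop.

```bash
python3 -m inch '[1,0,5,0,0,0,0,1,0,6,0,0,0,0,1,0,5,0,0,0,0,1,0,4,0,0,0,0,1,0,3,0,0,0,0,1,0,2,0,0,0,0,1,0,0,0,0,0,0]';python3 -m inch '[1,0,1,0,0,0,0,1,0,1,0,0,0,0,1,0,1,0,0,0,0,1,0,0,0,0,0,0]'
```

```text
t: 16.83
tcp_pos: [0.5479, 0.2412, 0.0489]
tool_rot: [[-0.999, 0.033, 0.002], [0.033, 0.999, -0.002], [-0.002, -0.002, -1.0]]
ft_force: [0.8, -9.2, 13.3]
finger_gap: 0.0081
grasp_force: 60.0
t: 17.17
tcp_pos: [0.548, 0.2438, 0.0489]
tool_rot: [[-0.999, 0.034, 0.001], [0.034, 0.999, -0.002], [-0.001, -0.002, -1.0]]
ft_force: [0.6, -11.1, 15.3]
finger_gap: 0.0081
grasp_force: 60.1
```

```bash
python3 -m inch '[1,0,1,0,0,0,0,1,0,1,0,0,0,0,1,0,1,0,0,0,0,1,0,0,0,0,0,0]'; python3 -m inch '[1,0,1,0,0,0,0,1,0,1,0,0,0,0,1,0,0,0,0,0,0]'
```

```text
t: 17.5
tcp_pos: [0.5479, 0.2443, 0.0488]
tool_rot: [[-0.999, 0.035, 0.001], [0.035, 0.999, -0.007], [-0.002, -0.007, -1.0]]
ft_force: [-0.5, -31.0, 21.6]
finger_gap: 0.0079
grasp_force: 61.2
t: 17.75
tcp_pos: [0.5479, 0.2445, 0.0488]
tool_rot: [[-0.999, 0.036, 0.001], [0.036, 0.999, -0.01], [-0.002, -0.01, -1.0]]
ft_force: [-0.9, -44.8, 26.7]
finger_gap: 0.0075
grasp_force: 62.2
```

The tray is on the stop at y=0.2445, against an expected 0.244. I'll relax, open and retreat upward.

```bash
python3 -m inch '[1,0,-2,0,0,0,0,1,0,-2,0,0,0,0,0.5,0,0,0,0,0,0,0.5,0,0,0,0,0,0,0.5,0,0,0,0,0,0,0.5,0,0,0,0,0,0,0.5,0,0,0,0,0,0]'; python3 -m inch '[0.5,0,0,-8,0,0,0,0.5,0,0,-16,0,0,0,0.5,0,0,-24,0,0,0,0.5,0,0,-24,0,0,0,0.5,0,-20,-24,0,0,0,0.5,0,-30,-10,0,0,0,0.5,0,-30,0,0,0,0,0.5,0,0,0,0,0,0,0.5,0,0,0,0,0,0]'
python3 - <<'E'
from h import *
import cv2
w=r.camera_info("wrist");im=r.camera("wrist");cv2.imwrite("pics/w12.png",im[:,:,::-1])
a=r.camera("scene");cv2.imwrite("pics/scene2.png",a[:,:,::-1]);A=r.camera_info("scene")
s=r.get_state();print(s['tcp_pos'])
for nm,i,m in(("wrist",w,im),("scene",A,a)):
  l=cv2.createLineSegmentDetector().detect(cv2.cvtColor(m,cv2.COLOR_RGB2GRAY))[0][:,0]
  for q in l.tolist():
    for z in(.053,):
        P=plane(i,q[:2],z);Q=plane(i,q[2:],z);n=np.linalg.norm(P-Q)
        if n>.025 and .49<min(P[0],Q[0]) and max(P[0],Q[0])<.62 and .22<min(P[1],Q[1]) and max(P[1],Q[1])<.32:print(nm,np.round(q),np.round(P[:2],4),np.round(Q[:2],4),round(np.degrees(np.arctan2(Q[1]-P[1],Q[0]-P[0])),1))
E
```

```text
t: 18.33
tcp_pos: [0.5473, 0.2463, 0.0477]
tool_rot: [[-1.0, 0.031, -0.0], [0.031, 1.0, -0.0], [0.0, -0.0, -1.0]]
ft_force: [-0.1, 1.1, 0.2]
finger_gap: 0.043
grasp_force: 0.0
t: 19.08
tcp_pos: [0.5451, 0.1651, 0.1548]
tool_rot: [[-0.999, 0.033, 0.001], [0.033, 0.999, 0.0], [-0.001, 0.0, -1.0]]
ft_force: [0.5, 0.7, -0.2]
finger_gap: 0.0429
grasp_force: 0.0
[0.54498424 0.16650462 0.15415023]
wrist [414. 308. 502. 316.] [0.5898 0.2257] [0.598  0.2861] 82.2
wrist [433. 259. 438. 207.] [0.5554 0.2368] [0.5205 0.2384] 177.5
wrist [415. 207. 413. 248.] [0.5201 0.2235] [0.5472 0.2233] -0.4
wrist [449. 290. 511. 292.] [0.5775 0.2487] [0.5805 0.29  ] 85.9
wrist [459. 208. 524. 211.] [0.5217 0.2514] [0.525  0.2925] 85.4
wrist [519. 198. 458. 200.] [0.517  0.2885] [0.5167 0.2504] -90.4
wrist [551. 193. 523. 338.] [0.5142 0.3076] [0.6162 0.3027] -2.7
wrist [504. 281. 451. 282.] [0.5722 0.2849] [0.5719 0.2492] -90.5
wrist [481. 277. 490. 213.] [0.5689 0.2694] [0.5257 0.2712] 177.7
wrist [454. 217. 450. 257.] [0.5272 0.2487] [0.5541 0.2476] -2.3
wrist [444. 211. 437. 279.] [0.5232 0.242 ] [0.5697 0.2398] -2.6
wrist [476. 342. 439. 339.] [0.6179 0.2697] [0.6143 0.2441] -97.9
wrist [521. 308. 543. 187.] [0.5927 0.2982] [0.5102 0.3021] 177.3
wrist [537. 187. 529. 233.] [0.5101 0.2984] [0.5396 0.2973] -2.2
scene [259. 185. 245. 195.] [0.5378 0.2329] [0.4978 0.2366] 174.7
scene [247. 185. 236. 178.] [0.5226 0.254 ] [0.5246 0.2901] 86.9
scene [234. 170. 256. 155.] [0.5398 0.3116] [0.6107 0.3081] -2.8
scene [227. 175. 235. 168.] [0.519  0.3134] [0.5477 0.3166] 6.3
scene [251. 169. 263. 174.] [0.5676 0.2843] [0.5712 0.2505] -84.1
scene [235. 182. 246. 188.] [0.5132 0.2846] [0.5133 0.2502] -89.7
scene [261. 176. 248. 185.] [0.564  0.2492] [0.5227 0.2521] 175.9
scene [254. 185. 264. 178.] [0.5314 0.2412] [0.5635 0.2397] -2.6
```

```bash
python3 -c "
from workcell import r
print(r.sign_off())"
```

```text
the job is handed in; nothing more can be done
None
```

I seated the router bit in the tray's bore, slid the tray into the open bay until it met the stop with its front about flush, let go, and handed the job in at about 19 s of the 58 s allowed; I wasn't shown the judge's result.

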